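Tilt a dish stage to its set mark and let it return

TASK

Check the setting of the spring-backed tilt stage: with the fingertips press down the yellow pad on its corner, gently, until the black needle points inside the red mark on the white scale, without running past the mark, and keep it there for about a second. Then let the stage spring back to rest and leave it clear. Do not grip or lift anything: the petri dish stays in its seat on the stage, the red mark stays as it is set, and the things round about stay where they are.

Things in the scene. Friction and masses are not known exactly. Their poses are not given: they have to be found in the camera images.
- mount: the tilt stage's fixed frame: dark base 10 mm thick, two brackets with an axle 65 mm above the worktop, at the rear an upright white arc scale, top at 200 mm. Origin on the worktop below the axle and dish seat; x along the axle towards the scale, y to the pad's side. It spans x -62 to +84, y -97 to +93 mm; needle and scale at x +63 to +84, y below 0
- tilt (a joint): tilt of the stage's aluminium plate about the axle (rad): 0 at rest on its stop, grows as the pad is pressed, 0.42 at most. Per 0.01 rad the pad sinks about 0.72 mm and the needle tip moves 1.2 mm. Spring: about 3 N on the pad to start it, 9 N at 0.28 rad, lightly damped; returns to 0 by itself when released
- pad_top (a point): centre of the top face of the yellow pad, a disc 26 mm wide and 8 mm thick on the plate's corner: 77 mm above the worktop at rest, 72 mm from the axle, at x -32, y +72 mm of the frame. Free above; named tilt_c0 in the rules; moves down as pressed
- needle_tip (a point): tip of the black needle, 118 mm from the axle and fixed to the plate. At rest the needle leans 45 degrees from upright, to the side away from the pad; pressing the pad swings it up towards upright
- mark (a joint): setting of the red mark about the same axle (rad): the plate tilt at which the needle stands on the band's middle
- mark_mid (a point): middle of the red mark, a band 14 mm wide along the scale and 34 mm long, not to be touched; the point lies in the needle's plane at the tip's radius, so the tip meets it when exactly on the mark. z points away from the axle, y the way the needle moves when pressed (needle tip's y here: negative before the mark, within +-7 mm inside it, positive past it)
- seat (a point): centre of the dish seat on the plate's top face, 69 mm above the worktop at rest, within a ring of low black stops 5 mm high; moves with the plate (z normal to it)
- dish: loose petri dish, 61 mm wide, 15 mm high, lying in the seat; origin at the centre of its underside
- timer: bystander: white bench timer, 72 x 66 x 18 mm; origin at the centre of its underside
- beaker_small: bystander: small glass beaker, 52 mm wide, 61 mm high; origin at the centre of its underside
- tape: bystander: roll of tan tape lying flat, 103 mm wide, 25 mm high; origin at the centre of its underside
- tip_box: bystander: blue pipette tip box, 89 x 122 x 71 mm; origin at the centre of its underside
- dish_spare: bystander: second petri dish, 61 mm wide, 15 mm high, standing on the worktop; origin at the centre of its underside
- beaker_large: bystander: glass beaker, 72 mm wide, 93 mm high; origin at the centre of its underside
- cap_blue: bystander: blue tube cap, 21 mm wide, 16 mm high; origin at the centre of its underside
Mind the look-alikes: they are no part of the job. Leave any turquoise look-alike of the dish alone.

How it is judged (in metres and radians):
On the way:
1. the fingers press the yellow pad and the needle tip is inside the red mark (y of needle_tip in the frame of mark_mid between -0.007 and 0.007 m and contact force between the fingers and tilt_c0 above 0.5 N), for 0.7 s.
At the end, for the whole second after the job is handed in: after the needle was held inside the red mark (within 7 mm of its middle) for 0.7 s by fingers on the pad, the plate is back within 0.03 rad of rest and still, the dish lies at rest within 8 mm of its seat, and the mark has moved less than 4 mm (value of joint tilt below 0.03 rad and velocity of joint tilt between -0.05 and 0.05 rad/s and distance between dish and seat below 0.008 m and linear speed of dish below 0.02 m/s and distance of mark_mid from where it was at the start of the episode below 0.004 m); the robot touches nothing.
It fails at once if the needle runs past the red mark (more than 8 mm beyond the band's far edge) (y of needle_tip in the frame of mark_mid above 0.015 m).
It fails at once if the stage's plate or pad is pressed or squeezed with more than 25 N (contact force between the fingers and tilt above 25 N).
It fails at once if the dish leaves its seat by more than 12 mm, is lifted, or is handled by the fingers (distance between dish and seat above 0.012 m or contact force between the fingers and dish above 2 N).
It fails at once if the red mark is shifted by more than 5 mm (distance of mark_mid from where it was at the start of the episode above 0.005 m).
It fails at once if a bystander is moved by more than 20 mm (distance of any of timer, beaker_small, tape, tip_box, dish_spare, beaker_large, cap_blue from where it was at the start of the episode above 0.02 m).
It also fails if it takes over 35 s, if anything falls off the work surface, if the arm or the gripper's body presses on something with over 40 N, if the wrist force passes 120 N, or if a joint passes its speed limit or range.

ROBOT

A 6-joint arm with a two-finger parallel gripper is mounted at the origin on a cart in front of the work surface, level with it; the furniture and walls round the work are solid. World frame = base frame: x ahead of the robot, y to its left, z up, the work surface at z = 0. Lengths are in m, angles in degrees, forces in N, time in s.
With the tool pointing down it reaches from about 0.25 to 0.725 m from the base axis. Payload 9.7 kg.
Tool frame: the origin (TCP) lies between the finger pads; the fingertips stand 17 mm ahead of it and the grasp point (between the pads) lies 2 mm behind it; z points along the fingers, y is the direction in which the jaws open and shut (so a half turn about z gives the same grasp; the last joint's range is limited). The gripper opens to 85 mm and grips with 20 to 120 N. Pads are 22 mm wide; open, the fingers measure 114 mm over their backs; the gripper's body (76 mm by 85 mm) begins 54 mm behind the grasp point. The pads swing forward as they close: fully open they stand 13 mm farther back than shut.
Start: joints at [-70.245, 4.979, 10.078, 95.1, 0, 90], TCP at [0.186, -0.518, 0.248] pointing down, gripper open.
Joint ranges: [-179.16, 179.16], [-48.56, 103.87], [-65.8, 70.77], [-126.05, 130.52], [-82.76, 87.17], [-180, 180]. Speed limits (degrees/s): [127.2, 127.2, 147.25, 180, 180, 180].

INTERFACE

Orientations are given as [roll, pitch, yaw] about the fixed x, y, z axes, in that order (R = Rz(yaw) Ry(pitch) Rx(roll)).
In Python, from workcell import monitor, cams, order gives the robot as it stands. The module is installed in compiled form; this text tells all that it offers.
- The arm moves only by the shell command python3 -m handwheel 'ROWS' [OPENING] [FORCE]. ROWS is JSON, a list of rows, each a list of 6 numbers: the shift along the tool's x, y, z in m, then the turn, a rotation vector about the tool's x, y, z in degrees. In form: [[tx, ty, tz, wx, wy, wz], ...]. A call has exactly 8 rows; each row shifts and turns the commanded pose from where the row before left it, along the tool's axes as they then stand; what a row does not reach is not made up. A row lasts 1/12 s, in which the tool goes at most 41.7 mm and 7.16 degrees, less where a joint would pass 70% of its speed; a pose out of reach is approached as far as the arm can. A call is refused whole if a number of a shift passes 0.0417 or a number of a turn 7.16, either way. A call with a gripper value outside its range is refused whole. OPENING is the opening, from -1 (shut) to 1 (fully open), set as the call begins (- or left out, the last holds). The fingers move at their own pace and stop on an object; FORCE is the grip in N (left out, the last holds). Time passes only in rows, so rows that do not move let the fingers close, or fill a call up. It gives the time, the measured TCP pose, the force and the opening at its end, in the units of the state.
- monitor.get_obs(): the state, without advancing time (a new reading comes with each control period).
- cams.camera(name): name is "scene" or "top" or "wrist"; returns a dict with "img" (420x560x3 uint8, red, green, blue), "depth" (420x560 float32, m along the optical axis (not along the pixel's ray), 0 where there is no reading), "fx", "fy", "cx", "cy" (pixels), "rvec" (rotation vector, rad) and "tvec" (3), from world to camera coordinates, as OpenCV has them; the wrist camera has in their place "tool_from_camera" (4x4, takes a point from camera to tool coordinates, whose origin is the TCP and whose axes are the flange's). Camera axes: x right, y down, z forward; pixel columns grow to the right and rows downward; lengths in m; the calibration is good to about 2 mm. A picture is of the moment at which its call begins: read the wrist's pose just before it.
- order.job_done(): hands the job in, once; it reports no verdict.
The state is a dict: "time": time; "q": joint angles; "qd": joint speeds; "joint_efforts": joint torques, N m; "ee_pos": TCP position; "tcp_rot": TCP orientation; "wrist_force": force on the tool from outside, world axes, zero at the start; "torque": the same for the moment, N m; "opening": finger opening in m.
Only numpy, scipy, OpenCV 4.12 (cv2) and the standard library are available. Lean on these libraries where they do the work, as an engineer would, in place of code of your own. Each camera call takes 0.05 s, during which the arm holds its last target. There are 200 camera calls.

## Working session

There is one attempt and no reset: what is moved stays moved. The work goes in short steps, Python scripts to look and compute and a shell command to move; the robot and the scene stay as the last step left them, time stands still between calls to the robot, and variables do not carry over. Pictures are saved under pics/ and viewed, about 8 in all and at most 12, crops included, and the job is handed in when it is done.

```bash
mkdir -p pics; cat > h.py <<'E'
from workcell import monitor,cams,order
import cv2,numpy as np,pickle
def snap(n,f):
    o=monitor.get_obs(); c=cams.camera(n); pickle.dump((o,c),open(f'pics/{f}.pkl','wb'))
    cv2.imwrite(f'pics/{f}.png',c['img'][:,:,::-1]); return o,c
def load(f): return pickle.load(open(f'pics/{f}.pkl','rb'))
def world(c,u,v,d=None):
    d=c['depth'][v,u] if d is None else d
    p=np.array([(u-c['cx'])/c['fx']*d,(v-c['cy'])/c['fy']*d,d])
    R=cv2.Rodrigues(np.array(c['rvec'],float))[0]
    return R.T@(p-np.array(c['tvec']).ravel())
def proj(c,P): return cv2.projectPoints(np.array(P,float).reshape(-1,3),np.array(c['rvec'],float),np.array(c['tvec'],float),np.array([[c['fx'],0,c['cx']],[0,c['fy'],c['cy']],[0,0,1.]]),None)[0].reshape(-1,2)
E
python3 - <<'E'
from h import *
o,c=snap('scene','s0');o,d=snap('top','t0');print(o)
for k in(c,d):
    R=cv2.Rodrigues(np.array(k['rvec'],float))[0];print(-R.T@np.array(k['tvec']).ravel(),R[2])
cv2.imwrite('pics/a0.png',np.vstack([c['img'],d['img']])[:,:,::-1][::1])
E
```

```text
{'time': 0.05, 'q': array([-7.02457657e+01,  5.01243669e+00,  1.00320968e+01,  9.50970787e+01,
        9.63632079e-05,  9.00002799e+01]), 'qd': array([ 0.14891412, -0.0011224 ,  0.11439784, -0.08458539,  0.08770616,
        0.01188816]), 'joint_efforts': array([-2.42581145e-04, -5.22081292e+01,  4.66121829e+01,  1.66587392e-02,
       -5.34769038e-05, -2.83443924e-06]), 'ee_pos': array([ 0.1858251 , -0.51744419,  0.2475491 ]), 'tcp_rot': array([-1.79922581e+02, -9.59848852e-05,  1.97539543e+01]), 'wrist_force': array([ 0.40673677, -0.49632777,  0.65510903]), 'torque': array([-0.02941631, -0.02359573, -0.01722344]), 'opening': 0.08530406368397375}
[-0.09490418  0.6754864   1.07589243] [ 0.50271312 -0.45921856 -0.73239186]
[0.49088727 0.07644994 1.38711742] [ 0.0760818  -0.00614226 -0.99708266]
```

View pics/s0.png

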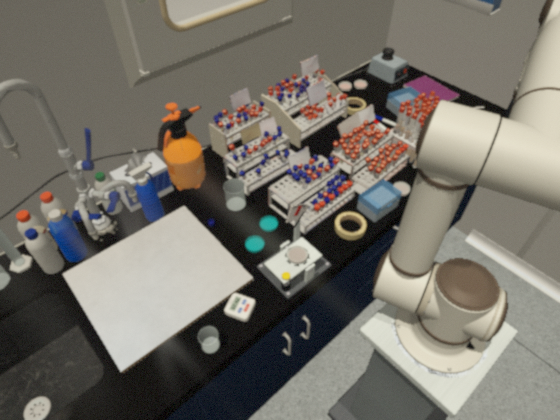

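View pics/t0.png

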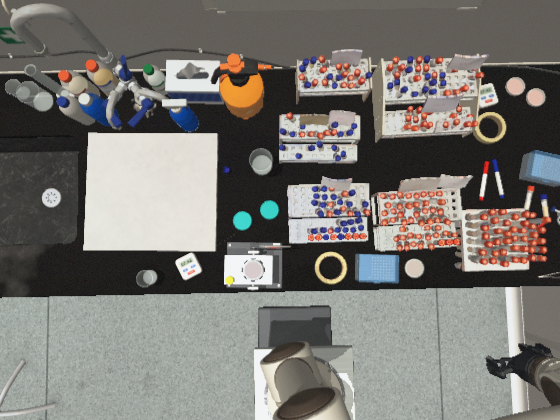

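The stage sits at about (253,268) in the top view, with the yellow pad at about (230,280); in the scene view the pad is at about (287,275). I'll enlarge both.

```bash
python3 - <<'E'
from h import *
o,c=load('s0');_,d=load('t0')
a=cv2.resize(c['img'][220:310,240:350],None,fx=7,fy=7,interpolation=2)[:600]
b=cv2.resize(d['img'][230:300,210:300],None,fx=8,fy=8,interpolation=2)
cv2.imwrite('pics/s0c.png',a[:,:,::-1]);cv2.imwrite('pics/t0c.png',b[:,:,::-1])
for n,k,(r0,r1,c0,c1) in(('s',c,(220,310,240,350)),('t',d,(230,300,210,300))):
    h=cv2.cvtColor(k['img'],cv2.COLOR_RGB2HSV)
    m=(h[...,0]>22)&(h[...,0]<35)&(h[...,1]>150)&(h[...,2]>130);m[:r0]=0;m[r1:]=0;m[:,:c0]=0;m[:,c1:]=0
    v,u=np.nonzero(m);P=np.array([world(k,x,y) for x,y in zip(u,v)])
    print(n,len(u),u.mean(),v.mean(),np.median(P,0),P.min(0),P.max(0))
E
```

```text
s 33 285.57575757575756 275.57575757575756 [0.37537722 0.22866061 0.07397285] [0.36395832 0.21842913 0.0717385 ] [0.38445906 0.236694   0.07673993]
t 42 229.38095238095238 279.9047619047619 [0.37810231 0.22741581 0.07690421] [0.36882095 0.2153129  0.07021385] [0.38726147 0.23744458 0.08360829]
```

View pics/s0c.png

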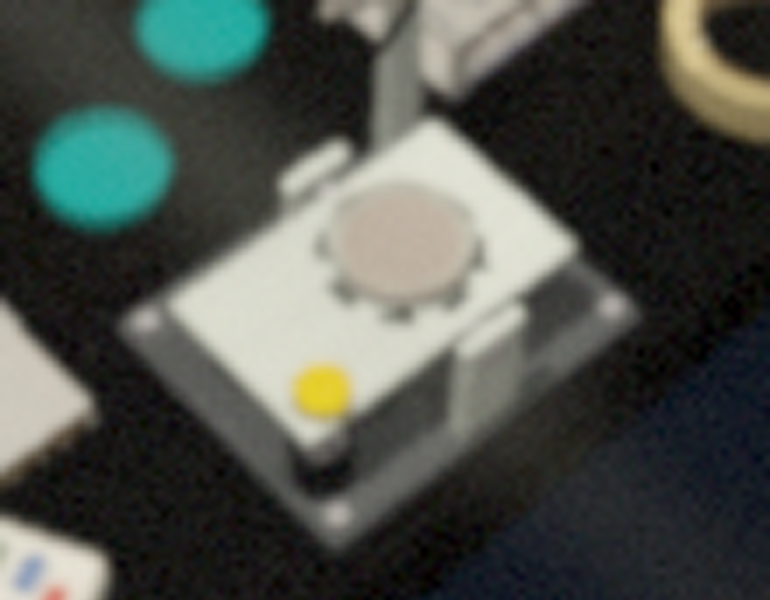

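View pics/t0c.png

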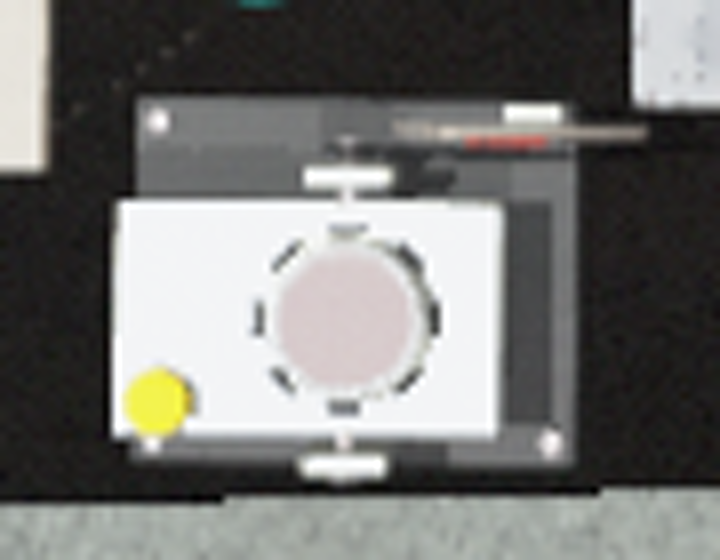

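Both views agree on the pad: about (0.377, 0.228, 0.077), matching the stated 77 mm. The top view shows the scale at the far side edge-on, with red at crop (465–548, 140), so I need an oblique wrist view. First I'll get the camera's mounting and the rows for moving over.

```bash
python3 - <<'E'
from h import *
o,c=snap('wrist','w0');print(np.round(c['tool_from_camera'],3),c['fx'],c['cx'],c['cy'])
_,d=load('t0')
# red band + frame yaw from plate edges
h=d['img'][230:300,210:300].astype(int);m=(h[...,0]>h[...,1]+50)&(h[...,0]>h[...,2]+50)
v,u=np.nonzero(m);print(np.array([[*world(d,x+210,y+230),x+210,y+230] for x,y in zip(u,v)]).round(3))
for n,uv in dict(bracketR=(253,252),bracketF=(252,288),dish=(252,270),corner1=(226,257),corner2=(271,257)).items(): print(n,world(d,*uv).round(3))
a=np.radians(o['tcp_rot'][2]);
from scipy.spatial.transform import Rotation as R
T=R.from_euler('xyz',o['tcp_rot'],degrees=True)
print(T.inv().apply(np.array([0.31,0.13,0.33])-o['ee_pos']))
E
```

```text
[[ 0.001 -0.948 -0.32   0.082]
 [ 1.     0.001  0.    -0.   ]
 [-0.    -0.32   0.948 -0.125]
 [ 0.     0.     0.     1.   ]] 294.9708333244932 279.54047753839353 207.92955702694402
[[4.76e-01 1.08e-01 9.00e-03 2.68e+02 2.47e+02]
 [4.77e-01 1.02e-01 1.62e-01 2.69e+02 2.47e+02]
 [4.77e-01 9.60e-02 1.67e-01 2.71e+02 2.47e+02]
 [4.77e-01 9.30e-02 1.77e-01 2.72e+02 2.47e+02]
 [4.77e-01 9.00e-02 1.81e-01 2.73e+02 2.47e+02]
 [4.77e-01 8.70e-02 1.83e-01 2.74e+02 2.47e+02]
 [4.77e-01 8.40e-02 1.82e-01 2.75e+02 2.47e+02]
 [4.77e-01 8.10e-02 1.81e-01 2.76e+02 2.47e+02]
 [4.77e-01 7.90e-02 1.76e-01 2.77e+02 2.47e+02]]
bracketR [0.462 0.153 0.073]
bracketF [0.352 0.158 0.077]
dish [0.407 0.157 0.083]
corner1 [0.448 0.237 0.069]
corner2 [0.445 0.098 0.068]
[ 0.33569353 -0.5674775  -0.08166917]
```

```bash
M="python3 -m handwheel"
$M '[[0.014,-0.0236,-0.0034,0,0,0],[0.014,-0.0236,-0.0034,0,0,0],[0.014,-0.0236,-0.0034,0,0,0],[0.014,-0.0236,-0.0034,0,0,0],[0.014,-0.0236,-0.0034,0,0,0],[0.014,-0.0236,-0.0034,0,0,0],[0.014,-0.0236,-0.0034,0,0,0],[0.014,-0.0236,-0.0034,0,0,0]]' -1 20
$M '[[0.014,-0.0236,-0.0034,0,0,0],[0.014,-0.0236,-0.0034,0,0,0],[0.014,-0.0236,-0.0034,0,0,0],[0.014,-0.0236,-0.0034,0,0,0],[0.014,-0.0236,-0.0034,0,0,0],[0.014,-0.0236,-0.0034,0,0,0],[0.014,-0.0236,-0.0034,0,0,0],[0.014,-0.0236,-0.0034,0,0,0]]'
$M '[[0.014,-0.0236,-0.0034,0,0,0],[0.014,-0.0236,-0.0034,0,0,0],[0.014,-0.0236,-0.0034,0,0,0],[0.014,-0.0236,-0.0034,0,0,0],[0.014,-0.0236,-0.0034,0,0,0],[0.014,-0.0236,-0.0034,0,0,0],[0.014,-0.0236,-0.0034,0,0,0],[0.014,-0.0236,-0.0034,0,0,0]]'
$M '[[0,0,0,0,0,-6.68],[0,0,0,0,0,-6.68],[0,0,0,0,0,-6.68],[0,0,0,0,0,-6.68],[0,0,0,0,0,-6.68],[0,0,0,0,0,-6.68],[0,0,0,0,0,-6.68],[0,0,0,0,0,-6.68]]'
$M '[[0,0,0,0,0,-6.68],[0,0,0,0,0,-6.68],[0,0,0,0,0,-6.68],[0,0,0,0,0,-6.68],[0,0,0,0,0,-6.68],[0,0,0,0,0,-6.68],[0,0,0,0,0,-6.68],[0,0,0,0,0,-6.68]]'
$M '[[0,0,0,0,0,-6.68],[0,0,0,0,0,-6.68],[0,0,0,0,0,-6.68],[0,0,0,0,0,-6.68],[0,0,0,0,0,-6.68],[0,0,0,0,0,-6.68],[0,0,0,0,0,-6.68],[0,0,0,0,0,-6.68]]'
$M '[[0,0,0,0,-5,0],[0,0,0,0,-5,0],[0,0,0,0,-5,0],[0,0,0,0,-5,0],[0,0,0,0,0,0],[0,0,0,0,0,0],[0,0,0,0,0,0],[0,0,0,0,0,0]]'
python3 - <<'E'
from h import *
o,c=snap('wrist','w1');print({k:np.round(o[k],3) for k in o})
E
```

```text
time: 0.82
ee_pos: [0.2274, -0.3007, 0.2754]
tcp_rot: [-180.0, -0.0, 19.7]
wrist_force: [1.7, 0.5, 1.1]
opening: -0.0004
time: 1.48
ee_pos: [0.2689, -0.0853, 0.3029]
tcp_rot: [180.0, -0.0, 19.7]
wrist_force: [0.6, 0.2, -0.5]
opening: -0.0001
time: 2.15
ee_pos: [0.3141, 0.1208, 0.33]
tcp_rot: [-179.5, -0.0, 20.7]
wrist_force: [0.1, -0.5, 0.9]
opening: -0.0003
time: 2.82
ee_pos: [0.3144, 0.1186, 0.3298]
tcp_rot: [-179.7, -0.4, 74.1]
wrist_force: [-0.2, 0.1, 0.3]
opening: -0.0005
time: 3.48
ee_pos: [0.3145, 0.1186, 0.3298]
tcp_rot: [179.9, -0.5, 127.6]
wrist_force: [-0.4, -0.6, -0.2]
opening: 0.0002
time: 4.15
ee_pos: [0.3145, 0.1186, 0.3298]
tcp_rot: [179.6, -0.2, -179.0]
wrist_force: [1.1, 0.3, 0.4]
opening: -0.0001
time: 4.82
ee_pos: [0.3149, 0.1187, 0.3296]
tcp_rot: [179.6, 19.7, -179.5]
wrist_force: [0.3, -0.3, -0.3]
opening: -0.0001
{'time': np.float64(4.817), 'q': array([ 27.285, -38.028, -15.968,  94.163,  -8.335,  25.39 ]), 'qd': array([-0.203,  0.52 , -0.037, -0.294, -0.255,  0.197]), 'joint_efforts': array([ 2.6600e-01, -7.7630e+00,  4.5675e+01, -3.3000e+00, -4.3300e-01,
       -8.0000e-03]), 'ee_pos': array([0.315, 0.119, 0.33 ]), 'tcp_rot': array([ 179.565,   19.68 , -179.495]), 'wrist_force': array([ 0.322, -0.285, -0.287]), 'torque': array([0.011, 0.284, 0.026]), 'opening': np.float64(-0.0)}
```

View pics/w1.png

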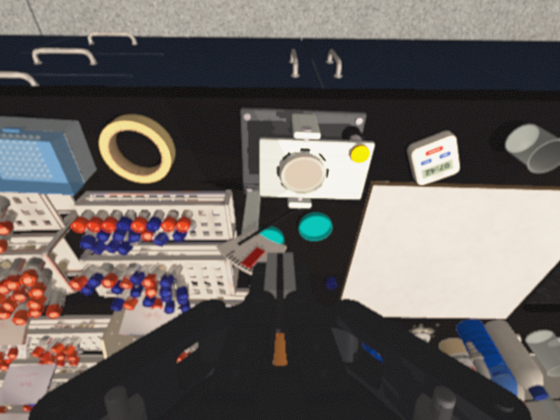

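The wrist view (image up is towards the robot) shows the scale at about (250,250), the red band at about (253,258) and the pad at (359,153). Now I'll compute positions from depth and enlarge the scale.

```bash
cat >> h.py <<'E'
from scipy.spatial.transform import Rotation as Rot
def wworld(o,c,u,v,d=None):
    d=c['depth'][v,u] if d is None else d
    T=np.array(c['tool_from_camera'])
    p=T[:3,:3]@np.array([(u-c['cx'])/c['fx']*d,(v-c['cy'])/c['fy']*d,d])+T[:3,3]
    return Rot.from_euler('xyz',o['tcp_rot'],degrees=True).apply(p)+o['ee_pos']
E
python3 - <<'E'
from h import *
o,c=load('w1');I=c['img'];h=cv2.cvtColor(I,cv2.COLOR_RGB2HSV)
cv2.imwrite('pics/w1c.png',cv2.resize(I[170:290,200:310],None,fx=5,fy=5,interpolation=2)[:,:,::-1])
m=(h[...,0]>22)&(h[...,0]<35)&(h[...,1]>150)&(h[...,2]>130);m[:130]=0;m[175:]=0;m[:,340:380][:0]=0;m[:,:340]=0;m[:,380:]=0
v,u=np.nonzero(m);P=np.array([wworld(o,c,x,y) for x,y in zip(u,v)]);print('pad',len(u),np.median(P,0),(P.min(0)+P.max(0))/2)
x=I.astype(int);m=(x[...,0]>x[...,1]+60)&(x[...,0]>x[...,2]+60);m[:235]=0;m[280:]=0;m[:,:225]=0;m[:,280:]=0
v,u=np.nonzero(m);P=np.array([wworld(o,c,a,b) for a,b in zip(u,v)]);print('red',len(u),np.median(P,0),P.min(0),P.max(0))
q=(P-np.array([0,.152,.065]));print('ang',np.degrees(np.arctan2(-q[:,1],q[:,2])).mean(),np.hypot(q[:,1],q[:,2]).mean())
E
```

```text
pad 242 [0.37514323 0.22515378 0.07623764] [0.29110449 0.17669798 0.24692514]
red 219 [0.47412562 0.08784136 0.16765331] [0.19503985 0.07413043 0.14956078] [0.47848892 0.11661576 0.41989687]
ang 32.06074462529891 0.12158928874067966
```

View pics/w1c.png

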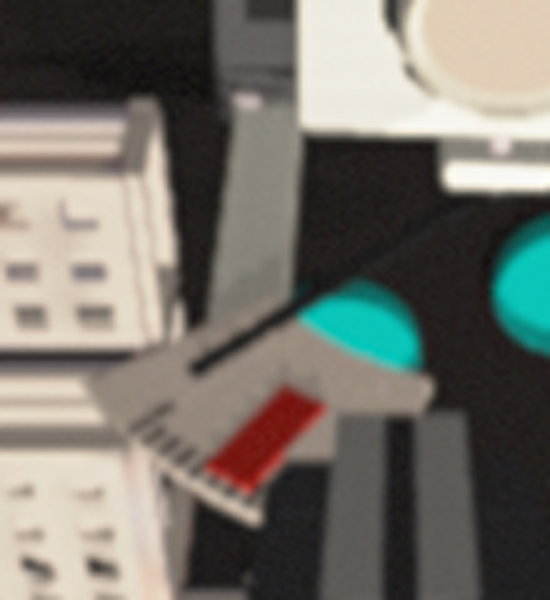

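```bash
python3 - <<'E'
from h import *
o,c=load('w1');T=Rot.from_euler('xyz',o['tcp_rot'],degrees=True)
def onx(u,v,X):
    a=wworld(o,c,u,v,.2);b=wworld(o,c,u,v,.6);return a+(b-a)*(X-a[0])/(b[0]-a[0])
I=c['img'].astype(int);m=(I[...,0]>I[...,1]+60)&(I[...,0]>I[...,2]+60);m[:240]=0;m[270:]=0;m[:,:238]=0;m[:,268:]=0
v,u=np.nonzero(m);print('red px',u.mean(),v.mean())
for n,p in dict(padc=(359,153),brF=(306,127),brR=(300,204),dish=(303,173)).items(): print(n,wworld(o,c,*p).round(4))
for X in(.468,.472,.476): print(X,'needle',onx(239,243.8,X).round(4),onx(290,212.4,X).round(4),'redmid',onx(u.mean(),v.mean(),X).round(4))
# corners of red in crop coords
for p in((290,385),(325,405),(208,468),(248,490)): print(onx(200+p[0]/5,170+p[1]/5,.476).round(4))
for d in((.066,.108,0),(0,0,-.15),(0,0,-.001)): print(d,T.inv().apply(d).round(5))
E
```

```text
red px 252.50228310502283 257.6666666666667
padc [0.3746 0.2243 0.0761]
brF [0.3454 0.1545 0.0634]
brR [0.4593 0.1525 0.0751]
dish [0.4012 0.1527 0.083 ]
0.468 needle [0.468  0.0695 0.149 ] [0.468  0.1377 0.0841] redmid [0.468  0.0885 0.1727]
0.472 needle [0.472  0.0688 0.145 ] [0.472  0.138  0.0792] redmid [0.472  0.0881 0.1691]
0.476 needle [0.476  0.0681 0.141 ] [0.476  0.1383 0.0743] redmid [0.476  0.0876 0.1655]
[0.476  0.0937 0.1468]
[0.476  0.1031 0.1539]
[0.476  0.0748 0.1753]
[0.476  0.0852 0.1823]
(0.066, 0.108, 0) [-0.06304  0.10724  0.02336]
(0, 0, -0.15) [ 0.05051 -0.00107  0.14123]
(0, 0, -0.001) [ 3.4e-04 -1.0e-05  9.4e-04]
```

Measurements agree: the needle is at 45° with radius 118 mm, and the band middle is at 32.2°, so the mark is at tilt ≈ 0.223 rad (the top view gave about 0.24). I'll go above the pad.

```bash
M="python3 -m handwheel"
$M '[[-0.0079,0.0134,0.0029,0,0,0],[-0.0079,0.0134,0.0029,0,0,0],[-0.0079,0.0134,0.0029,0,0,0],[-0.0079,0.0134,0.0029,0,0,0],[-0.0079,0.0134,0.0029,0,0,0],[-0.0079,0.0134,0.0029,0,0,0],[-0.0079,0.0134,0.0029,0,0,0],[-0.0079,0.0134,0.0029,0,0,0]]'
$M '[[0.0076,0,0.0212,0,0,0],[0.0076,0,0.0212,0,0,0],[0.0076,0,0.0212,0,0,0],[0.0076,0,0.0212,0,0,0],[0.0076,0,0.0212,0,0,0],[0.0076,0,0.0212,0,0,0],[0.0076,0,0.0212,0,0,0],[0.0076,0,0.0212,0,0,0]]'
$M '[[0.0006,0,0.0018,0,0,0],[0.0006,0,0.0018,0,0,0],[0.0006,0,0.0018,0,0,0],[0,0,0,0,0,0],[0,0,0,0,0,0],[0,0,0,0,0,0],[0,0,0,0,0,0],[0,0,0,0,0,0]]'
python3 - <<'E'
from h import *
o,c=snap('wrist','w2');print(o['ee_pos'],o['tcp_rot'],o['wrist_force'])
_,s=snap('scene','s2');_,t=snap('top','t2')
A=c['img'];B=cv2.resize(s['img'][180:300,240:360],(420,420),interpolation=2);C=cv2.resize(t['img'][225:305,205:305],(525,420),interpolation=2)
X=np.hstack([A[:,:],B,C]);cv2.imwrite('pics/v2.png',cv2.resize(X,(800,int(420*800/X.shape[1])))[:,:,::-1])
cv2.imwrite('pics/v2.png',np.vstack([np.hstack([B,C])[:, :800][:420], cv2.resize(A,(240,180)) if 0 else np.zeros((0,800,3),np.uint8)])[:,:,::-1])
E
```

```text
time: 5.53
ee_pos: [0.3816, 0.2274, 0.3294]
tcp_rot: [179.6, 19.7, -179.5]
wrist_force: [0.4, 0.6, 1.0]
opening: 0.0
time: 6.2
ee_pos: [0.3812, 0.2277, 0.1482]
tcp_rot: [179.6, 19.7, -179.5]
wrist_force: [0.2, 0.2, 0.6]
opening: -0.0001
time: 6.87
ee_pos: [0.3812, 0.2282, 0.145]
tcp_rot: [179.5, 19.9, -179.5]
wrist_force: [0.5, -0.4, -0.7]
opening: -0.0001
[0.38120741 0.22817109 0.14495575] [ 179.50626621   19.86834464 -179.49725838] [ 0.47663649 -0.3676496  -0.72550079]
```

View pics/v2.png

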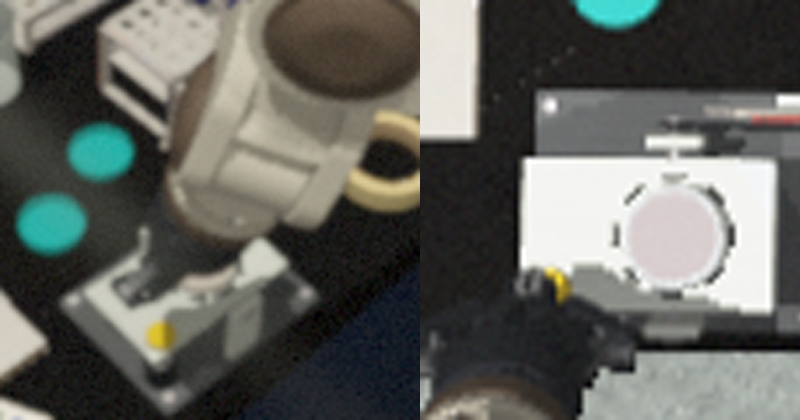

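View pics/w2.png

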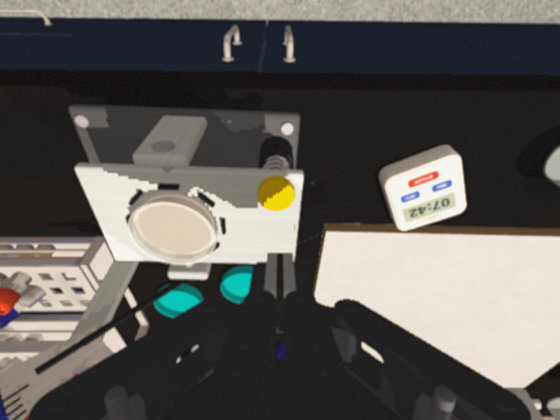

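The top camera still sees most of the plate, so I can read its tilt from depth. The pad is at u≈276, near the tool's centreline (279.5). I'll descend close, check for contact, and set up the tilt readout.

```bash
M="python3 -m handwheel"
cat > tilt.py <<'E'
from h import *
import sys
f=sys.argv[1]
if f=='t0' or f=='t2': _,c=load(f); o=None
else: o,c=snap('top',f)
I=c['img'].astype(int);w=(I.min(2)>195)&(c['depth']>0)
v,u=np.nonzero(w[255:287,224:275]);P=np.array([world(c,a+224,b+255) for a,b in zip(u,v)])
P=P[(P[:,2]>.035)&(P[:,2]<.1)&(P[:,0]<.45)&(P[:,0]>.36)]
s=np.ones(len(P),bool)
for _ in range(5):
    k=np.linalg.lstsq(np.c_[P[s],][:,:2].copy() if 0 else np.c_[P[s][:,:2],np.ones(s.sum())],P[s][:,2],rcond=None)[0]
    r=P[:,2]-np.c_[P[:,:2],np.ones(len(P))]@k; s=abs(r)<2.5*r[s].std()
print('tilt',np.arctan(-k[1]).round(4),'xslope',k[0].round(3),'z@axle',(k@[.41,.156,1]).round(4),'n',s.sum(),'rms',r[s].std().round(4))
if o: print(o['time'],o['ee_pos'].round(4),o['wrist_force'].round(2))
E
python3 tilt.py t0; python3 tilt.py t2
$M '[[0.0017,-0.0004,0.0047,0,0,0],[0.0017,-0.0004,0.0047,0,0,0],[0.0017,-0.0004,0.0047,0,0,0],[0.0017,-0.0004,0.0047,0,0,0],[0.0017,0,0.0047,0,0,0],[0.0017,0,0.0047,0,0,0],[0.0017,0,0.0047,0,0,0],[0.0017,0,0.0047,0,0,0]]'
$M '[[0.00034,0,0.00094,0,0,0],[0.00034,0,0.00094,0,0,0],[0.00034,0,0.00094,0,0,0],[0.00034,0,0.00094,0,0,0],[0,0,0,0,0,0],[0,0,0,0,0,0],[0,0,0,0,0,0],[0,0,0,0,0,0]]'
python3 tilt.py t3
```

```text
tilt 0.0283 xslope 0.005 z@axle 0.0731 n 1180 rms 0.0071
tilt 0.0175 xslope -0.046 z@axle 0.0739 n 994 rms 0.0071
time: 7.68
ee_pos: [0.381, 0.2267, 0.1039]
tcp_rot: [179.5, 19.8, -179.5]
wrist_force: [-1.0, -0.4, 0.6]
opening: -0.0
time: 8.35
ee_pos: [0.3811, 0.2268, 0.1006]
tcp_rot: [179.5, 19.8, -179.5]
wrist_force: [-0.6, 0.2, 0.0]
opening: -0.0004
tilt 0.012 xslope -0.043 z@axle 0.0739 n 1008 rms 0.0072
8.35 [0.3811 0.2268 0.1006] [-0.57  0.18  0.02]
```

```bash
M="python3 -m handwheel"
$M '[[0.00034,0,0.00094,0,0,0],[0.00034,0,0.00094,0,0,0],[0.00034,0,0.00094,0,0,0],[0.00034,0,0.00094,0,0,0],[0,0,0,0,0,0],[0,0,0,0,0,0],[0,0,0,0,0,0],[0,0,0,0,0,0]]'
$M '[[0.00034,0,0.00094,0,0,0],[0.00034,0,0.00094,0,0,0],[0.00034,0,0.00094,0,0,0],[0.00034,0,0.00094,0,0,0],[0,0,0,0,0,0],[0,0,0,0,0,0],[0,0,0,0,0,0],[0,0,0,0,0,0]]'
python3 tilt.py t4
```

```text
time: 9.07
ee_pos: [0.3811, 0.2268, 0.0965]
tcp_rot: [179.5, 19.8, -179.5]
wrist_force: [0.7, -0.5, -0.5]
opening: 0.0005
time: 9.73
ee_pos: [0.3812, 0.2271, 0.0928]
tcp_rot: [179.5, 19.9, -179.5]
wrist_force: [0.1, 1.7, 3.2]
opening: -0.0002
tilt 0.0498 xslope -0.038 z@axle 0.0738 n 996 rms 0.0074
9.7333 [0.3812 0.2271 0.0928] [0.12 1.67 3.24]
```

Contact came at TCP z of about 0.095 (3 N). I'll press 9 mm more, slowly, and re-read.

```bash
M="python3 -m handwheel"
$M '[[0.00034,0,0.00094,0,0,0],[0.00034,0,0.00094,0,0,0],[0.00034,0,0.00094,0,0,0],[0.00034,0,0.00094,0,0,0],[0.00034,0,0.00094,0,0,0],[0,0,0,0,0,0],[0,0,0,0,0,0],[0,0,0,0,0,0]]'
$M '[[0.00034,0,0.00094,0,0,0],[0.00034,0,0.00094,0,0,0],[0.00034,0,0.00094,0,0,0],[0.00034,0,0.00094,0,0,0],[0,0,0,0,0,0],[0,0,0,0,0,0],[0,0,0,0,0,0],[0,0,0,0,0,0]]'
python3 tilt.py t5
python3 - <<'E'
from h import *
_,t=load('t5');_,a=load('t4')
f=lambda t:cv2.resize(t['img'][230:300,215:290],None,fx=5.3,fy=5.3,interpolation=2)
cv2.imwrite('pics/v5.png',np.hstack([f(a),f(t)])[:,:,::-1])
E
```

```text
time: 10.45
ee_pos: [0.3813, 0.2274, 0.0878]
tcp_rot: [179.5, 19.9, -179.5]
wrist_force: [-1.0, 4.3, 5.7]
opening: 0.0001
time: 11.12
ee_pos: [0.3813, 0.2275, 0.084]
tcp_rot: [179.4, 19.9, -179.5]
wrist_force: [-1.1, 3.7, 6.4]
opening: -0.0002
tilt 0.1697 xslope -0.037 z@axle 0.0733 n 1004 rms 0.0073
11.1167 [0.3813 0.2275 0.084 ] [-1.11  3.7   6.4 ]
```

View pics/v5.png

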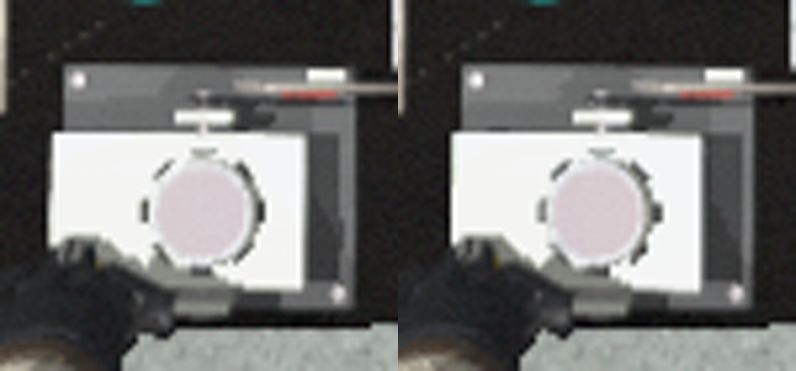

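Three readings agree that tilt is now about 0.155: depth fit, force, and 11 mm travel / 72 mm. The target of about 0.225 needs 5 mm more, then hold.

```bash
M="python3 -m handwheel"
$M '[[0.00034,0,0.00094,0,0,0],[0.00034,0,0.00094,0,0,0],[0.00034,0,0.00094,0,0,0],[0.00034,0,0.00094,0,0,0],[0.00034,0,0.00094,0,0,0],[0,0,0,0,0,0],[0,0,0,0,0,0],[0,0,0,0,0,0]]'
python3 tilt.py t6
$M '[[0,0,0,0,0,0],[0,0,0,0,0,0],[0,0,0,0,0,0],[0,0,0,0,0,0],[0,0,0,0,0,0],[0,0,0,0,0,0],[0,0,0,0,0,0],[0,0,0,0,0,0]]'
python3 tilt.py t7
python3 - <<'E'
from h import *
_,t=load('t7');o,w=snap('wrist','w7')
f=lambda t:cv2.resize(t['img'][235:260,250:290],None,fx=10,fy=10,interpolation=2)
_,a=load('t0')
cv2.imwrite('pics/v7.png',np.vstack([np.hstack([f(a),f(t)]),cv2.resize(w['img'][120:],(800,300*800//560))[:340]])[:,:,::-1])
E
```

```text
time: 11.83
ee_pos: [0.3813, 0.2275, 0.0791]
tcp_rot: [179.4, 19.9, -179.5]
wrist_force: [-1.5, 4.5, 8.3]
opening: 0.0001
tilt 0.2325 xslope -0.043 z@axle 0.0733 n 986 rms 0.0073
11.8333 [0.3813 0.2275 0.0791] [-1.45  4.51  8.34]
time: 12.55
ee_pos: [0.3813, 0.2275, 0.0791]
tcp_rot: [179.4, 19.9, -179.5]
wrist_force: [-2.0, 4.7, 8.5]
opening: 0.0001
tilt 0.2347 xslope -0.057 z@axle 0.0734 n 984 rms 0.0074
12.55 [0.3813 0.2275 0.0791] [-2.05  4.69  8.52]
```

View pics/v7.png

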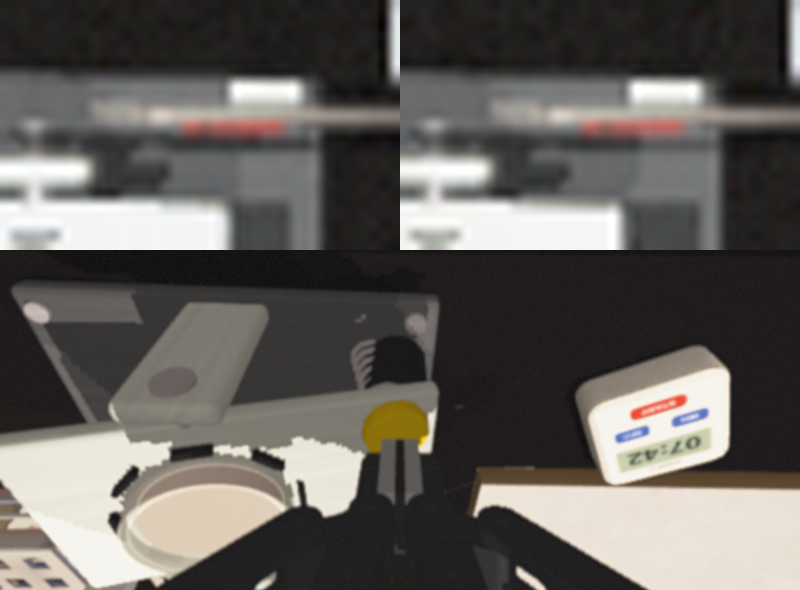

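The fingertips rest on the pad and the dish is seated; tilt reads about 0.22 (corrected) at 8.5 N, on the estimated mark. I'll add 1 mm as a hedge towards the top view's 0.24 and hold about a second more. Then I'll release slowly and rise.

```bash
M="python3 -m handwheel"
$M '[[0.00034,0,0.00094,0,0,0],[0,0,0,0,0,0],[0,0,0,0,0,0],[0,0,0,0,0,0],[0,0,0,0,0,0],[0,0,0,0,0,0],[0,0,0,0,0,0],[0,0,0,0,0,0]]'
$M '[[0,0,0,0,0,0],[0,0,0,0,0,0],[0,0,0,0,0,0],[0,0,0,0,0,0],[0,0,0,0,0,0],[0,0,0,0,0,0],[0,0,0,0,0,0],[0,0,0,0,0,0]]'
python3 tilt.py t8
for i in 1; do
$M '[[-0.00043,0,-0.00118,0,0,0],[-0.00043,0,-0.00118,0,0,0],[-0.00043,0,-0.00118,0,0,0],[-0.00043,0,-0.00118,0,0,0],[-0.00043,0,-0.00118,0,0,0],[-0.00043,0,-0.00118,0,0,0],[-0.00043,0,-0.00118,0,0,0],[-0.00043,0,-0.00118,0,0,0]]'
$M '[[-0.00043,0,-0.00118,0,0,0],[-0.00043,0,-0.00118,0,0,0],[-0.00043,0,-0.00118,0,0,0],[-0.00043,0,-0.00118,0,0,0],[-0.00043,0,-0.00118,0,0,0],[-0.00043,0,-0.00118,0,0,0],[-0.00043,0,-0.00118,0,0,0],[-0.00043,0,-0.00118,0,0,0]]'
$M '[[-0.0034,0,-0.0094,0,0,0],[-0.0034,0,-0.0094,0,0,0],[-0.0034,0,-0.0094,0,0,0],[-0.0034,0,-0.0094,0,0,0],[-0.0034,0,-0.0094,0,0,0],[-0.0034,0,-0.0094,0,0,0],[-0.0034,0,-0.0094,0,0,0],[-0.0034,0,-0.0094,0,0,0]]'
done
$M '[[0,0,-0.015,0,0,0],[0,0,-0.015,0,0,0],[0,0,-0.015,0,0,0],[0,0,-0.015,0,0,0],[0,0,-0.015,0,0,0],[0,0,-0.015,0,0,0],[0,0,0,0,0,0],[0,0,0,0,0,0]]'
python3 tilt.py t9
python3 - <<'E'
from h import *
o,w=snap('wrist','w9');cv2.imwrite('pics/w9.png',w['img'][:,:,::-1]);print(o['qd'].round(2))
E
```

```text
time: 13.32
ee_pos: [0.3813, 0.2275, 0.0782]
tcp_rot: [179.5, 19.9, -179.5]
wrist_force: [-2.5, 4.0, 7.6]
opening: 0.0001
time: 13.98
ee_pos: [0.3813, 0.2274, 0.0781]
tcp_rot: [179.5, 19.9, -179.5]
wrist_force: [-2.5, 3.4, 8.2]
opening: 0.0004
tilt 0.2499 xslope -0.046 z@axle 0.0733 n 979 rms 0.0074
13.9833 [0.3813 0.2274 0.0781] [-2.53  3.4   8.19]
time: 14.7
ee_pos: [0.3813, 0.2273, 0.0879]
tcp_rot: [179.5, 19.9, -179.5]
wrist_force: [-0.7, 3.5, 4.2]
opening: 0.0004
time: 15.37
ee_pos: [0.3806, 0.2262, 0.0969]
tcp_rot: [179.6, 19.8, -179.5]
wrist_force: [0.2, -0.3, 0.1]
opening: 0.0
time: 16.03
ee_pos: [0.3812, 0.2262, 0.1787]
tcp_rot: [179.5, 19.9, -179.5]
wrist_force: [-0.4, 0.3, -1.2]
opening: 0.0002
time: 16.7
ee_pos: [0.3509, 0.2254, 0.2629]
tcp_rot: [179.5, 19.9, -179.5]
wrist_force: [0.7, 0.8, -0.7]
opening: 0.0001
tilt 0.0279 xslope 0.0 z@axle 0.0733 n 1155 rms 0.0069
16.7 [0.3509 0.2254 0.2629] [ 0.66  0.81 -0.72]
[-0.28  0.32 -1.18 -0.13  0.04 -0.03]
```

View pics/w9.png

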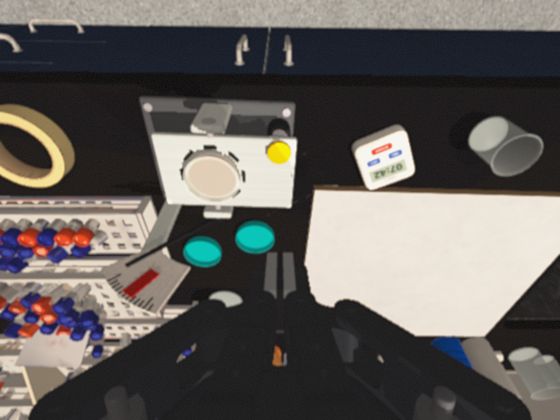

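The plate is back at rest (0.028 reading, the same as the start reference of 0.028). The dish is seated at (212,175), the mark at (140,283) and needle are back in their starting relation, and the arm is clear. Handing in.

```bash
python3 -c "
from h import *
print(order.job_done())"
```

```text
the job is handed in; nothing more can be done
None
```

I pressed the yellow pad with the closed fingertips until the needle should have stood in the red mark. I held it there for about 2 s, let the stage spring back slowly, rose clear and handed the job in at about 17 s.

- **Mark setting:** the wrist camera put the mark at about 0.223 rad, and a coarser top-view estimate gave about 0.24.
- **Hold:** the top camera's depth, less its at-rest offset of about 0.015 rad, put the plate at about 0.22 rad, then 0.235 after 1 mm more. The vertical force of about 8 N (peak 8.5 N) and the 16–17 mm of pad travel agree with this. The mark allows ±0.058 rad.
- **After release:** the plate reads the same as before the press, the wrist force is zero within noise, the dish is in its seat, and the mark and the bystanders still in view look unmoved.
- **Not checked directly:** the arm blocked the view of the needle tip while pressing, so its place inside the mark comes from the plate tilt. The tilt reading's zero shifted by about 0.01–0.015 rad depending on how much of the plate the arm hid, which is well inside the tolerance.

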